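# Release a spice tin and trap it

## Robot

A 6-joint arm with a two-finger parallel gripper is mounted at the origin on the work surface. World frame = base frame: x ahead of the robot, y to its left, z up, the work surface at z = 0. Lengths are in m, angles in rad, forces in N, time in s.
With the tool pointing down it reaches from about 0.3 to 0.775 m from the base axis. Payload 14.6 kg.
Tool frame: the origin (TCP) lies at the very end of the fingers, on their centre line; the grasp point (between the pads) lies 19 mm behind it; z points along the fingers, y is the line along which they close (so a half turn about z gives the same grasp; the last joint's range is limited). The gripper opens to 94 mm and grips with 3 to 60 N. Pads are 16 mm wide; open, the fingers measure 119 mm over their backs; the gripper's body (75 mm by 177 mm) begins 78 mm behind the grasp point.
Start: joints at [1.136, 0.3, 1.521, -0, 1.321, -0.067], TCP at [0.198, 0.513, 0.205] pointing down, gripper open.
Joint ranges: [-3.03, 3.03], [-0.79, 2.21], [0.23, 2.52], [-1.04, 4.18], [0, 3.07], [-2.55, 2.55]. Speed limits (rad/s): [2.22, 2.22, 2.57, 3.14, 3.14, 3.14].

## Interface

Orientations are given as [roll, pitch, yaw] about the fixed x, y, z axes, in that order (R = Rz(yaw) Ry(pitch) Rx(roll)).
In Python, from cell import bot gives the robot as it stands.
- The arm moves only by the tool play_rows, never from a script. Its argument "deltas" is text: rows parted by semicolons, each of 6 numbers parted by spaces: the shift along the tool's x, y, z in cm, then the turn, a rotation vector about the tool's x, y, z in degrees. A call has 1 to 5 rows; each row shifts and turns the commanded pose from where the row before left it, along the tool's axes as they then stand; what a row does not reach is not made up. A row lasts 1/8 s, in which the tool goes at most 62.5 mm and 10.7 degrees, less where a joint would pass 70% of its speed; a pose out of reach is approached as far as the arm can. A call with a gripper value outside its range is refused whole. "gripper" is the closure in counts, from 0 (fully open) to 255 (shut), set as the call begins (left out, the last holds). The fingers move at their own pace and stop on an object; "newtons" is the grip in N (left out, the last holds). Time passes only in rows, so rows that do not move let the fingers close. It gives the time, the measured TCP pose, the force, the opening and the grip force at its end, in the units of the state.
- bot.sense(): the state, without advancing time (a new reading comes with each control period).
- bot.read_camera(name): name is "scene" or "top" or "wrist"; returns (picture, depth): 384x512x3 uint8, red, green, blue; 384x512 float32, m along the optical axis (not along the pixel's ray), 0 where there is no reading.
- bot.camera_model(name): a dict with "vfov" (degrees; the focal length in pixels is half the picture's height over the tangent of half this angle, whatever the lens; pixels are square), "cx", "cy" (the principal point, pixels), "cam_to_world" (4x4, takes a point from camera to world coordinates). Camera axes: x right, y up, looking along -z (the intrinsics and any distortion apply to the point x, -y, -z); pixel columns grow to the right and rows downward; lengths in m; the calibration is good to about 2 mm. A picture is of the moment at which its call begins: read the wrist's pose just before it. camera_model takes no time and is no camera call; for the wrist camera it gives the pose at the moment of the call.
- bot.job_done(): hands the job in; it is judged then, once.
The state is a dict: "time": time; "qpos": joint angles; "qd": joint speeds; "joint_torque": joint torques, N m; "position": TCP position; "tcp_rot": TCP orientation; "ft_force": force on the tool from outside, world axes, zero at the start; "ft_torque": the same for the moment, N m; "width": finger opening in m; "grip_force": force on a finger pad.
Only numpy, scipy, OpenCV 4.12 (cv2) and the standard library are available. Lean on these libraries where they do the work, as an engineer would, in place of code of your own. Each camera call takes 0.05 s, during which the arm holds its last target. There are 200 camera calls.

## Task

Press the release key of the tin dispenser right down with one fingertip and, with the other finger, stop the spice tin that springs out along the lane before it slides off the open end. Do not grip or lift the tin and leave everything else on the worktop alone. Finish while holding: one finger still keeping the key down, the other still holding the tin at rest on the lane.

Things in the scene. Friction and masses are not known exactly. Their poses are not given: they have to be found in the camera images.
- dispenser: fixed tin dispenser: a level lane 205 mm long with a white hood (x = 2 to 90 mm, top at z = 68 mm) at one end, open at the other. Origin on the worktop under the lane's centre line at the hood's mouth; -x runs along the lane to the open end (x = -115 mm), +y towards the key, z up. Polished lane floor at z = 20 mm, 43 mm wide; the rails beside it reach z = 26 mm and are 3 mm thick
- spice_tin: steel spice tin 50 mm (x, along the lane) x 40 mm (y) x 34 mm tall, about 140 g, in the hood at the start with its front against the gate. Origin at the centre of its underside, at first 26 mm behind the gate. On the lane its top is 54 mm above the worktop
- gate (a point): foot of the gate on the lane floor: a metal tooth, 20 mm wide, that stands 7 mm above the floor at the hood's mouth, blocks the tin and goes down with the key. Once it is down a spring pusher drives the tin along the lane with about 1 N at roughly 0.1 m/s: within two seconds it falls off the open end unless a finger stands in its way; it then stays pressed against the finger
- key_top (a point): centre of the top of the release key, a flat metal pad 40 mm (along the lane) x 48 mm (across) on a black block (top 28 mm above the worktop), at x = -75 mm, y = +56 mm of the dispenser. Its top is 44 mm above the worktop when up, 33 mm when down: a fingertip level with the pressed pad is 13 mm above the lane floor, over the rails and in the tin's way. Moves with the key
- release_key (a joint): how far the key is pressed, m: 0 up, 0.011 fully down; the gate lets the tin go at about 0.007. It springs back: about 2 N to start and 4 N fully down, plus up to 1 N of friction from the tin on the gate. If let go, key and gate rise again
- lane_by_key (a point): point on the lane floor's centre line (20 mm above the worktop) straight across from the key's centre, 56 mm from it and 75 mm from the gate; axes parallel to the dispenser's
- lane_end (a point): centre of the open end of the lane, on its floor, 115 mm from the gate
- spare_tin: a second tin just like the spice tin, standing loose on the worktop beside the lane; bystander
- pepper_mill: dark wooden pepper mill, 52 mm across, 112 mm tall, beside the hood; origin under its centre; bystander
- egg_cup: white egg cup, 46 mm across, 45 mm tall, between the key and the pepper mill; bystander
- spoon: wooden spoon 160 mm long lying beyond the open end of the lane; bystander
- mug: blue mug, 80 mm across, 90 mm tall, to the side; bystander
- jar: glass jar with wooden lid, 70 mm across, 100 mm tall; bystander
- bowl: white bowl, 120 mm across, 50 mm tall, to the side; bystander
Not all that is in view belongs to the job. What is shaped like the spice_tin but blue is not meant.

How it is judged:
By the outcome, as a careful person would: the job done as asked, in the order asked, and still so for the second after the job is handed in, while the arm keeps its last pose, push and grip.
It also fails if it takes over 29 s, if anything falls off the work surface, if the arm or the gripper's body presses on something with over 40 N, if the wrist force passes 120 N, or if a joint passes its speed limit or range.

## Working session

There is one attempt and no reset: what is moved stays moved. The work goes in short steps, Python scripts to look and compute and a tool call to move; the robot and the scene stay as the last step left them, time stands still between calls to the robot, and variables do not carry over. Pictures are saved under pics/ and viewed, at most 10 in all, crops included, and the job is handed in when it is done.

Besides the shell and the picture viewer there is one more tool, called after "Request:" in YAML: its name, and indented under it one key for each argument. play_rows: Moves the arm, as the interface text tells. Its arguments: {"type":"object","properties":{"deltas":{"type":"string"},"gripper":{"type":"number"},"newtons":{"type":"number"}},"required":["deltas"]}

```bash
mkdir -p pics; ls; cat > h.py <<'E'
import numpy as np, cv2
from cell import bot
def grab(n):
    m=bot.camera_model(n); p,d=bot.read_camera(n); return p,d,m
def cloud(d,m):
    h,w=d.shape; f=h/2/np.tan(np.radians(m['vfov'])/2)
    v,u=np.mgrid[:h,:w]
    P=np.stack([(u-m['cx'])/f*d,-(v-m['cy'])/f*d,-d,np.ones_like(d)],-1)
    return (P@np.array(m['cam_to_world']).T)[...,:3]
E
python3 - <<'E'
from h import *
s=bot.sense();print(s)
for n in ['top','scene']:
    p,d,m=grab(n); cv2.imwrite(f'pics/{n}0.png',p[...,::-1]); np.savez(f'{n}0.npz',p=p,d=d,X=cloud(d,m)); print(n,m)
E
```

```text
pics
{'time': 0.0, 'qpos': array([ 1.13639371e+00,  3.00491196e-01,  1.52159776e+00, -2.64143518e-05,
        1.32070529e+00, -6.66382936e-02]), 'qd': array([-6.44629799e-04,  8.86717814e-04, -1.88018344e-03,  1.20091695e-04,
        1.35354708e-03, -1.82819719e-06]), 'joint_torque': array([ 1.19533186e-03, -5.31805408e+01, -3.52741063e+01,  7.09229009e-02,
        2.42983690e-02, -1.23315979e-05]), 'position': array([0.19765555, 0.51296463, 0.20486826]), 'tcp_rot': array([-3.14039203e+00, -5.44846716e-05,  2.77383485e+00]), 'ft_force': array([-0.5206836 ,  1.32744368,  0.25539588]), 'ft_torque': array([-0.03094042, -0.02827099,  0.03650006]), 'grip_force': 0.0, 'width': 0.09383622643746166}
top {'vfov': 43.49408778009418, 'cx': 250.21214998082235, 'cy': 192.5400291652464, 'cam_to_world': array([[-0.01577875,  0.99262627, -0.1201837 ,  0.42187357],
       [-0.99969751, -0.01339364,  0.02062759,  0.01449471],
       [ 0.01886579,  0.12047283,  0.99253734,  1.34015702],
       [ 0.        ,  0.        ,  0.        ,  1.        ]])}
scene {'vfov': 42.12825172448791, 'cx': 251.51255636462432, 'cy': 190.82070728690087, 'cam_to_world': array([[-0.77248027, -0.53112207,  0.34811431,  1.19342117],
       [ 0.6349307 , -0.65607509,  0.40795647,  0.71752528],
       [ 0.01171445,  0.53616679,  0.84403077,  1.52401777],
       [ 0.        ,  0.        ,  0.        ,  1.        ]])}
```

View pics/top0.png

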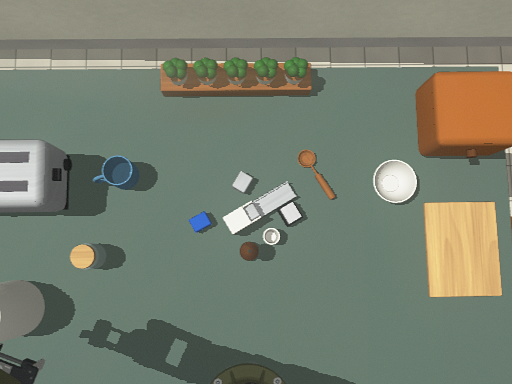

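View pics/scene0.png

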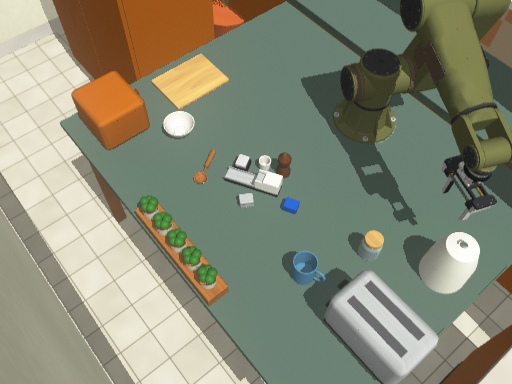

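The top view shows the hood at about (238,218), the lane running to its open end at (293,188), the key at (291,213), the egg cup at (271,237), the mill at (249,251) and the spare tin at (243,181). Next I'll measure these.

```bash
python3 - <<'E'
from h import *
for n,(a,b,c,e) in {'top':(215,170,310,265),'scene':(215,140,305,215)}.items():
    z=np.load(n+'0.npz');p,X=z['p'].astype(int),z['X']
    M=np.zeros(p.shape[:2],bool);M[b:e,a:c]=1
    def rep(name,mask):
        mask=(mask&M).astype(np.uint8)
        k,l,st,ce=cv2.connectedComponentsWithStats(mask)
        for i in range(1,k):
            if st[i,4]<15: continue
            Q=X[l==i]; r=cv2.minAreaRect((Q[:,:2]*1000).astype(np.float32))
            print(n,name,st[i,4],ce[i].round(1),'z',np.median(Q[:,2]).round(4),'ctr',np.round(r[0],1),'size',np.round(r[1],1),'ang',round(r[2],1))
    zz=X[...,2]
    br=p.min(-1)
    rep('hood',(br>150)&(abs(zz-.068)<.008))
    rep('pad44',(br>110)&(abs(zz-.044)<.006))
    rep('lane20',(br>80)&(abs(zz-.022)<.008))
    rep('z34',(br>80)&(abs(zz-.034)<.005))
    rep('mill',(zz>.08))
    if n=='top':
        im=cv2.resize(z['p'][b:e,a:c,::-1],None,fx=6,fy=6,interpolation=cv2.INTER_CUBIC);cv2.imwrite('pics/topc.png',im)
E
```

```text
top hood 461 [238.  219.2] z 0.0685 ctr [511.2  11.9] size [51.7 86.8] ang 30.0
top pad44 256 [290.5 212.4] z 0.044 ctr [ 523.9 -121.1] size [47.3 39.8] ang 29.6
top pad44 78 [271.4 235.9] z 0.0447 ctr [460.5 -66.3] size [43.  42.9] ang 89.5
top lane20 718 [274.1 198.7] z 0.021 ctr [562.7 -76.1] size [ 50.2 117.7] ang 30.0
top z34 238 [242.5 181.5] z 0.0344 ctr [611.5   8.5] size [39.7 50. ] ang 58.9
top mill 258 [249.3 250.6] z 0.1009 ctr [422.8  -7.3] size [44.  43.6] ang 89.0
scene hood 259 [270.8 178.8] z 0.0676 ctr [511.3   8.4] size [58. 89.] ang 30.6
scene pad44 115 [241.7 159.9] z 0.0443 ctr [ 525.1 -123.6] size [52.3 40.3] ang 31.2
scene pad44 57 [264.6 160.2] z 0.0444 ctr [460.7 -71.7] size [51.7 40.4] ang 49.7
scene pad44 49 [267.  187.3] z 0.0436 ctr [534.8  21.7] size [13.7 89.1] ang 31.4
scene lane20 25 [264.4 160.3] z 0.0242 ctr [451.8 -80.9] size [15.3 26.3] ang 47.0
scene lane20 19 [264.1 167.2] z 0.0227 ctr [470.2 -58.8] size [12.9 33.8] ang 53.6
scene lane20 427 [244.2 178.1] z 0.0217 ctr [542.9 -41.8] size [ 57.1 206.1] ang 28.8
scene lane20 34 [245.8 203.3] z 0.0236 ctr [623.   19.5] size [14.3 49.7] ang 44.1
scene z34 18 [243.  165.5] z 0.0334 ctr [ 532.1 -106.4] size [19.6 37.6] ang 74.7
scene z34 17 [264.6 165.3] z 0.0347 ctr [470.5 -59.1] size [18.9 40.5] ang 51.6
scene z34 33 [265.5 188.4] z 0.034 ctr [535.1  18. ] size [ 6.5 79.3] ang 29.9
scene z34 119 [245.6 197.9] z 0.034 ctr [613.1   7.2] size [41.6 49.7] ang 59.0
scene mill 131 [284.2 158.4] z 0.0984 ctr [427.5  -6.1] size [44.9 45.5] ang 37.8
```

View pics/topc.png

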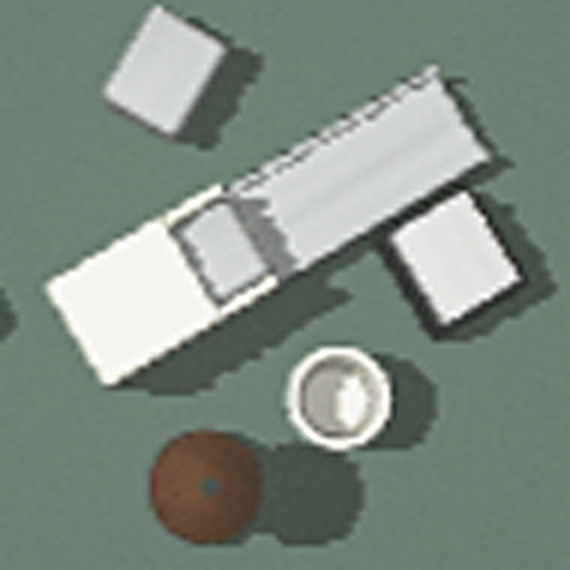

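The two views agree. The lane runs along world (0.5, -0.866), the origin is at about (0.535, -0.0285), and the key is at (0.524, -0.1215) with z 0.044. That gives a TCP target of (0.548, -0.1075) with yaw 120° and an opening of about 44 mm.

Request:
play_rows:
  deltas: "-3.67 -3.02 0 0 0 0;-3.67 -3.02 0 0 0 0;-3.67 -3.02 0 0 0 0;-3.67 -3.02 0 0 0 0;-3.67 -3.02 0 0 0 0"
  gripper: 135

```text
time: 0.72
position: [0.3151, 0.3049, 0.2053]
tcp_rot: [-3.141, -0.0, 2.774]
ft_force: [0.1, -0.1, 0.6]
width: 0.0474
grip_force: 0.0
```

Request:
play_rows:
  deltas: "-3.67 -3.02 0 0 0 0;-3.67 -3.02 0 0 0 0;-3.67 -3.02 0 0 0 0;-3.67 -3.02 0 0 0 0;-3.67 -3.02 0 0 0 0"

```text
time: 1.35
position: [0.4321, 0.0979, 0.2054]
tcp_rot: [-3.142, -0.0, 2.774]
ft_force: [-0.2, 0.6, -0.3]
width: 0.0442
grip_force: 0.0
```

Request:
play_rows:
  deltas: "-3.67 -3.02 0 0 0 0;-3.67 -3.02 0 0 0 0;-3.67 -3.02 0 0 0 0;-3.67 -3.02 0 0 0 0;-3.67 -3.02 0 0 0 0"

```text
time: 1.98
position: [0.549, -0.1089, 0.2051]
tcp_rot: [3.142, -0.0, 2.774]
ft_force: [-0.2, 1.1, 0.2]
width: 0.0443
grip_force: 0.0
```

Request:
play_rows:
  deltas: "0 0 0 0 0 9.7;0 0 0 0 0 9.7;0 0 0 0 0 9.7;0 0 0 0 0 9.7;0 0 0 0 0 0"

```text
time: 2.6
position: [0.5485, -0.1074, 0.2052]
tcp_rot: [-3.141, -0.0, 2.098]
ft_force: [-0.2, -0.6, 0.6]
width: 0.0437
grip_force: 0.0
```

Request:
play_rows:
  deltas: "0 0 4 0 0 0;0 0 4 0 0 0;0 0 4 0 0 0;0 0 2 0 0 0;0 0 0 0 0 0"

```text
time: 3.22
position: [0.5478, -0.1072, 0.0641]
tcp_rot: [-3.14, -0.002, 2.1]
ft_force: [-0.3, -0.4, 0.4]
width: 0.044
grip_force: 0.0
```

```bash
python3 - <<'E'
from h import *
s=bot.sense();print(s['position'],s['tcp_rot'],s['ft_force'])
p,d,m=grab('wrist'); cv2.imwrite('pics/w1.png',p[...,::-1])
X=cloud(d,m);np.savez('w1.npz',p=p,d=d,X=X)
o=np.array([.535,-.0285]);ex=np.array([-.5,.866]);ey=np.array([-.866,-.5])
q=X[...,:2]-o; D=np.stack([q@ex,q@ey,X[...,2]],-1)*1000
z=X[...,2]
M=((abs(z-.044)<.004)&(p.min(-1)>90)&(abs(D[...,0]+75)<45)&(abs(D[...,1]-56)<40)).astype(np.uint8)
k,l,st,ce=cv2.connectedComponentsWithStats(M)
for i in range(1,k):
    if st[i,4]>100: Q=D[l==i];print(st[i,4],ce[i],Q.min(0).round(1),Q.max(0).round(1),np.median(Q,0).round(1))
E
```

```text
[ 0.54776225 -0.10722762  0.06413364] [-3.13950313e+00 -2.10066716e-03  2.10006117e+00] [-0.32932134 -0.43690841  0.37854019]
2993 [213.28767123 223.78884063] [-96.8  32.7  40. ] [-56.6  80.5  46.4] [-70.9  50.7  44.2]
```

View pics/w1.png

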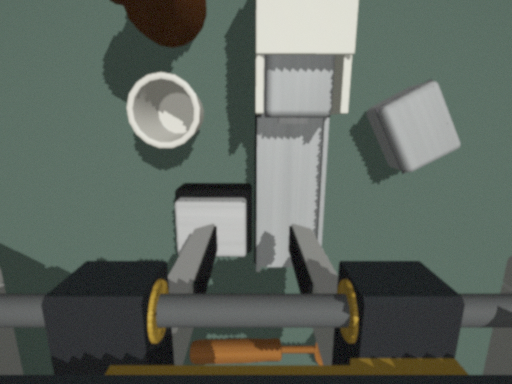

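The left fingertip at about (205,235) is over the key, whose pad measures 56.6 mm across and -76.6 mm along. The right fingertip at about (297,235) is over the lane. Both match the plan, so I'll press down now.

Request:
play_rows:
  deltas: "0 0 1.0 0 0 0;0 0 0.8 0 0 0;0 0 0.5 0 0 0;0 0 0.5 0 0 0;0 0 0.2 0 0 0"

```text
time: 3.9
position: [0.5485, -0.1074, 0.0353]
tcp_rot: [-3.141, -0.0, 2.097]
ft_force: [-2.1, 0.9, 2.5]
width: 0.044
grip_force: 1.7
```

Request:
play_rows:
  deltas: "0 0 0.1 0 0 0;0 0 0 0 0 0"

```text
time: 4.15
position: [0.5485, -0.1074, 0.0346]
tcp_rot: [-3.142, 0.0, 2.097]
ft_force: [-2.1, 1.0, 3.4]
width: 0.0439
grip_force: 1.8
```

Request:
play_rows:
  deltas: "0 0 0.1 0 0 0;0 0 0 0 0 0"

```text
time: 4.4
position: [0.5486, -0.1075, 0.0335]
tcp_rot: [3.141, 0.0, 2.097]
ft_force: [-1.5, -0.0, 4.3]
width: 0.0442
grip_force: 2.4
```

Request:
play_rows:
  deltas: "0 0 0.1 0 0 0;0 0 0 0 0 0;0 0 0 0 0 0"

```text
time: 4.78
position: [0.5487, -0.1075, 0.0331]
tcp_rot: [3.141, 0.0, 2.097]
ft_force: [-3.8, 0.7, 10.3]
width: 0.0444
grip_force: 6.3
```

It has bottomed out: force jumped to 10 N at z = 33.1 mm. Next I'll let the tin settle and look.

Request:
play_rows:
  deltas: "0 0 0 0 0 0;0 0 0 0 0 0;0 0 0 0 0 0;0 0 0 0 0 0;0 0 0 0 0 0"

```text
time: 5.4
position: [0.5487, -0.1075, 0.0331]
tcp_rot: [3.141, 0.0, 2.097]
ft_force: [-3.6, 0.6, 10.6]
width: 0.044
grip_force: 6.2
```

```bash
python3 - <<'E'
from h import *
p,d,m=grab('wrist'); cv2.imwrite('pics/w2.png',p[...,::-1])
X=cloud(d,m)
o=np.array([.535,-.0285]);ex=np.array([-.5,.866]);ey=np.array([-.866,-.5])
q=X[...,:2]-o; D=np.stack([q@ex,q@ey,X[...,2]],-1)*1000
for n,h,cx,cy,rx,ry in [('tin',54,-50,0,70,25),('key',33,-75,56,30,30)]:
    Q=D[(abs(D[...,2]-h)<3)&(abs(D[...,0]-cx)<rx)&(abs(D[...,1]-cy)<ry)];print(n,len(Q),np.percentile(Q,[1,50,99],axis=0).round(1).tolist())
E
```

```text
tin 6867 [[-66.2, -21.2, 51.3], [-39.0, 0.5, 54.2], [11.8, 19.6, 56.0]]
key 3311 [[-95.5, 32.8, 30.8], [-70.3, 49.2, 33.1], [-56.9, 79.6, 34.6]]
```

View pics/w2.png

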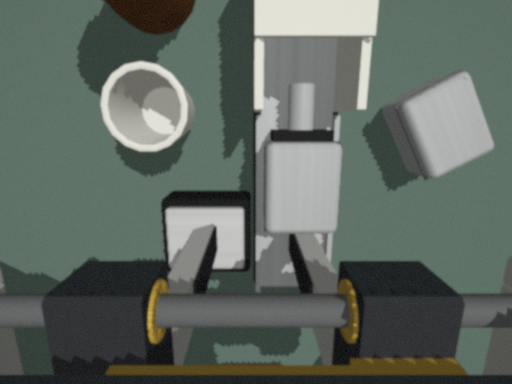

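The tin, at (302,185), rests against the right finger with its front at x = -66 mm and the pusher behind it. The key at (207,238) is down at 33.1 mm. Nothing else has been disturbed, so I'm handing the job in.

```bash
python3 -c "
from cell import bot
print(bot.job_done())"
```

```text
the job is handed in; nothing more can be done
None
```

I handed the job in at about 5.5 s with the key pressed fully down by one finger and the tin held at rest on the lane against the other; the judging result was not shown.

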